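# Tip the bin lid shut and push the latch arm across

### The job

Close up the parts bin by pushing, with nothing picked up: tip the standing orange lid over and press it gently down until it is fully shut, without slamming it and with the fingers kept off the black rubber seal on its inside. Once the lid is shut, push the forged latch arm round until it lies across the lid, fully home against its stop. Leave the other things on the shelf where they lie.

Things in the scene. Friction and masses are not known exactly. Their poses are not given: they have to be found in the camera images.
- parts_bin: fixed grey sheet-steel bin, 150 mm in its x by 220 mm in its y by 85 mm high, a rim 8 mm proud all round; origin at the centre of its underside on the shelf. Its -x side is the front, towards the robot; the lid's hinge runs along its +x rim and the latch stands beside its -y side. A steel carry handle stands 22 mm out from its +y side, 58 mm up. Steel stock lies in it
- bin_lid (a joint): hinge of the orange steel lid: 0 fully shut (level), pi/2 standing upright, more when leaning back away from the robot; free from 0 to 1.9 rad. The friction hinge holds the lid wherever it is left: pushing its free edge takes up to about 7 N, and near shut it still needs about 3 N
- lid_hinge (a point): mid-length of the lid's hinge axis, 91 mm above the shelf and 83 mm to the bin's +x of the bin's centre; the axis runs along the bin's y. The lid's own x axis points from the free edge to the hinge, its z axis is the normal of the painted outer face
- lid_edge (a point): middle of the lid's free edge on its outer face. The lid is a flat plate 168 mm from hinge to free edge, 240 mm wide, 4 mm thick; shut, its top is 95 mm above the shelf (97 mm on a panel pressed up in its middle). Upright, its outer painted face looks to the bin's +x and its inner face with the black seal to the robot
- lid_seal: black rubber seal, a rectangular frame of strip 16 mm wide and 6 mm thick around the edge of the lid's inside face; its origin lies on the hinge axis at mid-length. Fingers must not touch it
- latch_arm (a joint): swing of the forged latch arm about its upright bolt: 0 home against its stop, lying across the lid along the bin's +y; it grows anticlockwise seen from above (pi/2: the arm points to the bin's -x, beyond that outwards to -y); free from 0 to 2.5 rad. It stays where it is left; about 1 N at the peg moves it
- latch_pivot (a point): the arm's turning axis (upright) at the arm's underside, 97 mm above the shelf, 20 mm to the bin's -x and 142 mm to the bin's -y of the bin's centre. The arm is 18 mm wide, 11 mm thick and reaches 104 mm from the axis
- latch_peg (a point): top of the arm's upright thumb peg, 80 mm from the turning axis; the peg is 14 mm across and stands from 108 mm to 135 mm above the shelf
- copper_washers: stack of copper washers, 38 mm across, 24 mm high, origin at its underside centre; a bystander near the bin
- rubber_grommet: black rubber grommet, 34 mm across, 14 mm high, origin at its underside centre; a bystander near the bin
- bow_shackle: small steel bow shackle with a yellow pin lying flat, about 75 by 65 mm, 14 mm high; a bystander near the bin
- spring_scale: flat steel spring scale with a hook at one end, lying flat, about 195 by 34 mm, 18 mm high; a bystander
- eye_hook: dark forged eye hook lying flat, about 155 by 75 mm, 22 mm high; a bystander
- caliper: steel vernier caliper lying flat, about 190 by 70 mm, 9 mm high; a bystander
- dye_can: red can standing upright, 52 mm across, 140 mm high; a bystander

How it is judged:
On the way, in this order (a step that is already met when the one before it is completed fails the run):
1. the lid is tipped over and pressed fully shut, the latch arm still swung out (value of joint bin_lid below 0.04 rad and value of joint latch_arm above 1.2 rad), for 0.2 s.
2. the latch arm is pushed across the shut lid against its stop (value of joint bin_lid below 0.04 rad and value of joint latch_arm below 0.12 rad), for 0.2 s.
At the end, for the whole second after the job is handed in: The lid is shut to within 0.04 rad, the latch arm lies across it within 0.12 rad of its stop, both are at rest, and every loose thing is within 20 mm of where it lay (all of step 2 and distance of each of copper_washers, rubber_grommet, bow_shackle, spring_scale, eye_hook, caliper, dye_can from where it was at the start of the episode below 0.02 m and velocity of joint each of bin_lid, latch_arm below 0.05 rad/s); the robot touches nothing.
It fails at once if the lid is slammed (it shuts faster than 3.5 rad/s) (velocity of joint bin_lid below -3.5 rad/s).
It fails at once if the fingers press on the rubber seal inside the lid (contact force between the fingers and lid_seal above 1 N).
It fails at once if the latch arm is swung in before the lid is shut (value of joint latch_arm below 1.2 rad and value of joint bin_lid above 0.08 rad).
It fails at once if another thing is picked up, knocked over or moved more than 20 mm (distance of any of copper_washers, rubber_grommet, bow_shackle, spring_scale, eye_hook, caliper, dye_can from where it was at the start of the episode above 0.02 m).
It also fails if it takes over 56 s, if anything falls off the work surface, if the arm or the gripper's body presses on something with over 40 N, if the wrist force passes 120 N, or if a joint passes its speed limit or range.

### The arm

A 7-joint arm with a two-finger parallel gripper is mounted at the origin on the work surface. World frame = base frame: x ahead of the robot, y to its left, z up, the work surface at z = 0. Lengths are in m, angles in rad, forces in N, time in s.
With the tool pointing down it reaches from about 0.4 to 0.9 m from the base axis. Payload 5.5 kg.
Tool frame: the origin (TCP) lies at the very end of the fingers, on their centre line; the grasp point (between the pads) lies ctrl.tcp_to_grasp behind it (ctrl.tcp_to_grasp is the distance from the TCP to the grasp point, in m); z points along the fingers, y is the line along which they close (so a half turn about z gives the same grasp; the last joint's range is limited). The gripper opens to 92 mm and grips with 3 to 60 N. Pads are 19 mm wide; open, the fingers measure 130 mm over their backs; the gripper's body (75 mm by 190 mm) begins 47 mm behind the grasp point.
Start: joints at [-0.899, 0.501, -0.427, 1.55, 0.221, 1.138, -0.21], TCP at [0.258, 0.596, 0.227] pointing down, gripper open.
Joint ranges: [-2.88, 2.88], [-0.31, 2.03], [-1.54, 1.56], [0.2, 2.42], [-1.41, 4.55], [0.19, 2.02], [-2.57, 2.57]. Speed limits (rad/s): [2.57, 2.57, 3.14, 3.14, 3.14, 3.14, 3.14].

### API

Orientations are given as a unit quaternion [x, y, z, w].
In Python, from workcell import ctrl gives the robot as it stands.
- The arm moves only by the tool apply_moves, never from a script. Its argument "deltas" is a list of rows, each a list of 6 numbers: the shift along the world's x, y, z in mm, then the turn, a rotation vector about the world's x, y, z in rad. A call has 1 to 5 rows; each row shifts and turns the commanded pose from where the row before left it; what a row does not reach is not made up. A row lasts 1/8 s, in which the tool goes at most 62.5 mm and 10.7 degrees, less where a joint would pass 70% of its speed; a pose out of reach is approached as far as the arm can. A call with a gripper value outside its range is refused whole. "fingers" is the opening, from 0 (shut) to 1 (fully open), set as the call begins (left out, the last holds). The fingers move at their own pace and stop on an object; the grip force is fixed at half the most. Time passes only in rows, so rows that do not move let the fingers close. It gives the time, the measured TCP pose, the force, the opening and the grip force at its end, in the units of the state.
- ctrl.sense(): the state, without advancing time (a new reading comes with each control period).
- ctrl.get_image(name): name is "scene" or "top" or "wrist"; returns a dict with "img" (384x512x3 uint8, red, green, blue), "intrinsics" (3x3 intrinsics, pixels), "rvec" (rotation vector, rad) and "tvec" (3), from world to camera coordinates, as OpenCV has them. Camera axes: x right, y down, z forward; pixel columns grow to the right and rows downward; lengths in m; the calibration is good to about 2 mm. A picture is of the moment at which its call begins. There is no depth.
- ctrl.hand_in(): hands the job in; it is judged then, once.
The state is a dict: "clock": time; "joint_pos": joint angles; "dq": joint speeds; "tau": joint torques, N m; "eef_pos": TCP position; "ee_rot": TCP orientation; "wrist_force": force on the tool from outside, world axes, zero at the start; "moment": the same for the moment, N m; "opening": finger opening in m; "finger_force": force on a finger pad.
Only numpy, scipy, OpenCV 4.12 (cv2) and the standard library are available. Lean on these libraries where they do the work, as an engineer would, in place of code of your own. Each camera call takes 0.05 s, during which the arm holds its last target. There are 200 camera calls.

## Working session

There is one attempt and no reset: what is moved stays moved. The work goes in short steps, Python scripts to look and compute and a tool call to move; the robot and the scene stay as the last step left them, time stands still between calls to the robot, and variables do not carry over. Pictures are saved under pics/ and viewed, at most 10 in all, crops included, and the job is handed in when it is done.

Besides the shell and the picture viewer there is one more tool, called after "Emit:" in YAML: its name, and indented under it one key for each argument. apply_moves: Moves the arm, as the interface text tells. Its arguments: {"type":"object","properties":{"deltas":{"type":"array"},"fingers":{"type":"number"}},"required":["deltas"]}

```bash
mkdir -p pics
cat > h.py <<'E'
import numpy as np, cv2
from workcell import ctrl
def cam(n):
    d=ctrl.get_image(n); R=cv2.Rodrigues(np.array(d["rvec"],float))[0]; return d["img"],np.array(d["intrinsics"]),R,np.array(d["tvec"],float).ravel()
def ray(c,u,v,z):
    _,K,R,t=c; o=-R.T@t; d=R.T@np.linalg.inv(K)@[u,v,1]; return o+d*(z-o[2])/d[2]
def proj(c,p):
    _,K,R,t=c; q=K@(R@np.array(p,float)+t); return q[:2]/q[2]
E
python3 - <<'E'
from h import *
for n in("scene","top"):
    c=cam(n); cv2.imwrite(f"pics/{n}0.png",cv2.resize(c[0][:,:,::-1],(800,600),interpolation=cv2.INTER_CUBIC)); print(n,-c[2].T@c[3],c[2][2])
s=ctrl.sense(); print(s["clock"],s["eef_pos"],s["ee_rot"],s["wrist_force"],s["opening"],ctrl.tcp_to_grasp)
E
```

```text
scene [1.17491512 0.86498271 0.84916824] [-0.45160386 -0.67596637 -0.58234304]
top [ 0.31480451 -0.01982481  1.77707994] [ 0.1608745   0.00760007 -0.98694561]
0.1 [0.25818593 0.5958265  0.22575613] [ 2.02980811e-01  9.79182302e-01 -8.73999673e-04 -2.12747253e-04] [-0.42964433  0.51362729 -0.00505901] 0.09158837765843385 0.0188
```

View pics/scene0.png

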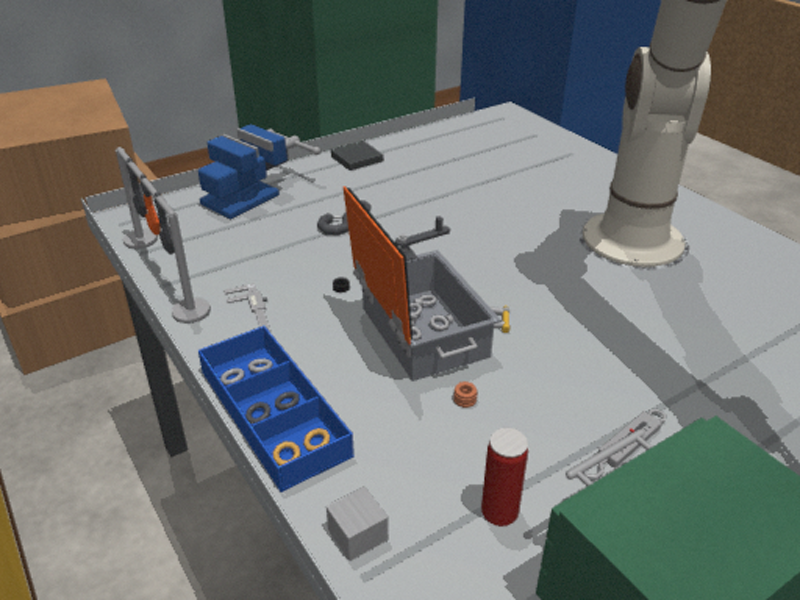

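View pics/top0.png

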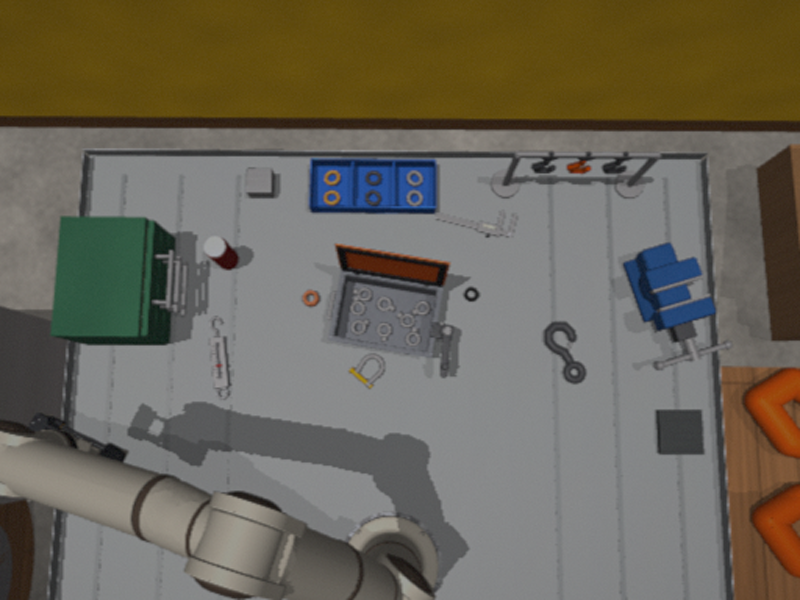

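The scene view shows the orange lid standing at about (380,265), with the latch arm at (425,235). In the top view the bin is at (390,310) with the lid edge from (337,245) to (448,263), the latch peg near (445,365), the shackle at (368,370), washers at (311,298) and grommet at (472,294). Next I'll zoom in on both.

Run:
```python
from h import *
a=cam("top")[0][150:255,190:320,::-1]; b=cam("scene")[0][110:250,205:335,::-1]
cv2.imwrite("pics/z1.png",cv2.resize(a,None,fx=6,fy=5.7,interpolation=cv2.INTER_CUBIC) if 0 else cv2.resize(a,(728,588),interpolation=cv2.INTER_CUBIC))
cv2.imwrite("pics/z2.png",cv2.resize(b,(546,588),interpolation=cv2.INTER_CUBIC))
```

```text
(no output)
```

View pics/z1.png

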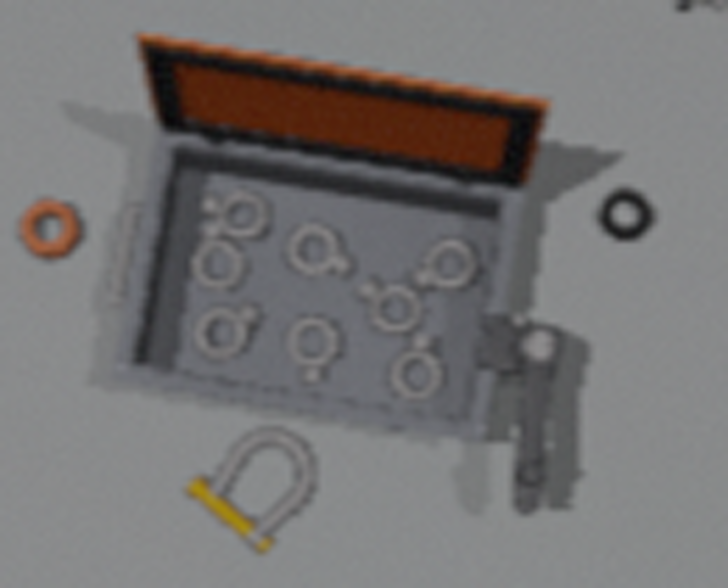

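View pics/z2.png

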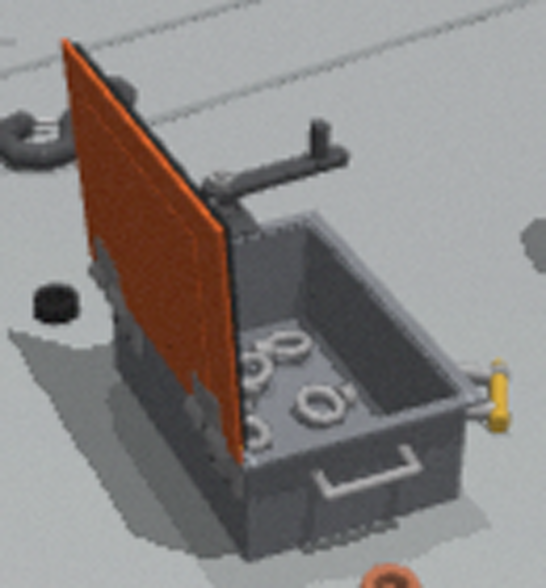

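Run:
```python
from h import *
T=cam("top");S=cam("scene")
t=lambda x,y:(190+x/5.6,150+y/5.6); s=lambda x,y:(205+x/4.2,110+y/4.2)
def tri(a,b):
    P=[c[1]@np.c_[c[2],c[3]] for c in(T,S)]
    X=cv2.triangulatePoints(P[0],P[1],np.array(a,float),np.array(b,float)).ravel();X=X[:3]/X[3]
    print(X.round(4),np.round(proj(T,X)-a,1),np.round(proj(S,X)-b,1));return X
A=tri(t(140,37),s(225,229)); B=tri(t(549,101),s(65,40))
C=tri(t(162,130),s(242,462))
pk=tri(t(530,470),s(320,123)); pv=tri(t(540,338),s(218,180))
print("edge len",np.linalg.norm(A-B),"yaw",np.arctan2(-(A-B)[0],(A-B)[1]))
for n,x,y,z in[("FL",118,383,.085),("FR",488,440,.085),("inFL",136,362,.085),("inFR",478,412,.085),("inBL",178,152,.085),("inBR",502,207,.085),("washer",50,229,.024),("grom",626,215,.014),("shackle",250,490,.007)]:
    print(n,ray(T,*t(x,y),z).round(4))
```

```text
[0.6721 0.1155 0.256 ] [-0.1  0.2] [-0.3 -0.1]
[ 0.6366 -0.119   0.2554] [-0.1  0.2] [-0.3 -0.1]
[0.6543 0.114  0.0831] [ 0.3 -0.4] [0.7 0.1]
[ 0.4358 -0.1156  0.1333] [ 0. -0.] [0.1 0. ]
[ 0.5182 -0.1226  0.1104] [-0.1  0.1] [-0.2 -0. ]
edge len 0.23711498798557434 yaw -0.1503212735595354
FL [0.4912 0.1391 0.085 ]
FR [ 0.4576 -0.0921  0.085 ]
inFL [0.5045 0.1281 0.085 ]
inFR [ 0.475  -0.0859  0.085 ]
inBL [0.6384 0.1045 0.085 ]
inBR [ 0.6048 -0.1008  0.085 ]
washer [0.5982 0.1916 0.024 ]
grom [ 0.6123 -0.1856  0.014 ]
shackle [0.4303 0.059  0.007 ]
```

Emit:
apply_moves:
  deltas:
    - [10, -20, 40, 0, 0, 0]
    - [20, -40, 40, 0, 0, 0]
    - [30, -40, 40, 0, 0, 0]
    - [30, -40, 0, 0, 0, 0.05]
    - [30, -40, 0, 0, 0, 0.05]
  fingers: 0

```text
clock: 0.92
eef_pos: [0.3786, 0.4163, 0.3467]
ee_rot: [0.153, 0.988, 0.001, 0.001]
wrist_force: [0.7, 1.0, -0.0]
opening: 0.0459
finger_force: 0.0
```

Emit:
apply_moves:
  deltas:
    - [30, -40, 0, 0, 0, 0.05]
    - [30, -40, 0, 0, 0, 0.05]
    - [30, -40, 0, 0, 0, 0.05]
    - [30, -40, 0, 0, 0, 0]
    - [30, -40, 0, 0, 0, 0]

```text
clock: 1.55
eef_pos: [0.5284, 0.2161, 0.346]
ee_rot: [0.079, 0.997, 0.0, 0.0]
wrist_force: [0.0, -0.0, 0.4]
opening: 0.001
finger_force: 0.0
```

Emit:
apply_moves:
  deltas:
    - [30, -40, 0, 0, 0, 0]
    - [30, -40, 0, 0, 0, 0]
    - [30, -40, 0, 0, 0, 0]
    - [30, -40, 0, 0, 0, 0]
    - [30, -30, 0, 0, 0, 0]

```text
clock: 2.17
eef_pos: [0.6785, 0.0249, 0.3458]
ee_rot: [0.08, 0.997, -0.0, 0.0]
wrist_force: [-0.1, 0.8, 0.7]
opening: 0.0003
finger_force: 0.0
```

Run:
```python
from h import *
H=np.array([.6414,.0024,.091]);r=.145;ex=np.array([.989,-.15,0]);ez=np.array([0,0,1.])
for th in np.arange(1.65,-.01,-.15):
    P=H+ex*(-r*np.cos(th)+.004*np.sin(th)+.0095)+ez*(r*np.sin(th)+.004*np.cos(th)); print(th.round(2),(P*1000).round())
s=ctrl.sense(); print(s["clock"],s["eef_pos"],s["ee_rot"],s["wrist_force"],s["opening"])
c=cam("scene"); cv2.imwrite("pics/s1.png",cv2.resize(c[0][60:260,150:420,::-1],(800,592)))
```

```text
1.65 [666.  -1. 235.]
1.5 [645.   2. 236.]
1.35 [623.   5. 233.]
1.2 [603.   8. 228.]
1.05 [583.  11. 219.]
0.9 [565.  14. 207.]
0.75 [549.  16. 193.]
0.6 [535.  19. 176.]
0.45 [523.  20. 158.]
0.3 [515.  22. 138.]
0.15 [510.  22. 117.]
0.0 [507.  23.  95.]
2.175 [0.67847124 0.02492725 0.34577716] [ 8.01335827e-02  9.96784069e-01 -3.53338899e-04  5.84053194e-05] [-0.09585233  0.8410259   0.68817369] 0.0003134812435423716
```

View pics/s1.png

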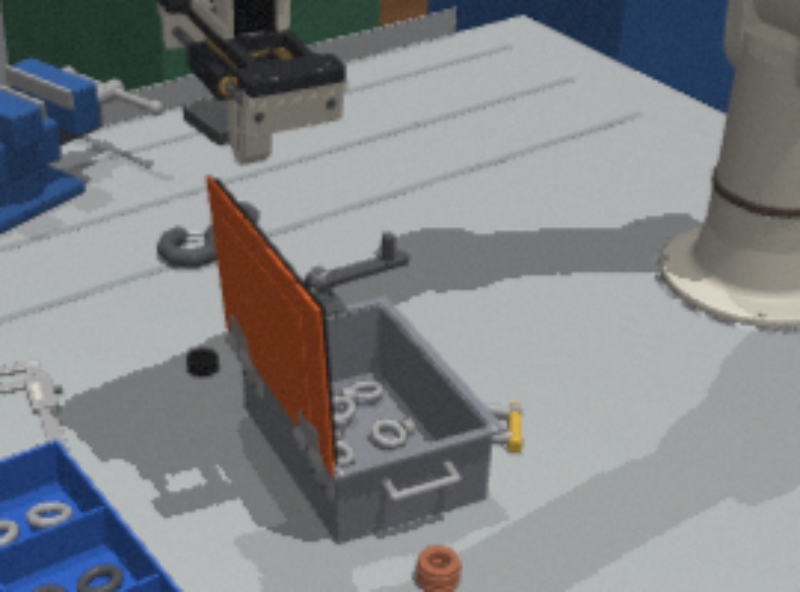

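The picture shows the closed fist at (250,130), clear above the lid, whose top edge runs from (210,180) to (325,310). I'll move behind the lid, then descend.

Emit:
apply_moves:
  deltas:
    - [18, -15, 0, 0, 0, 0]
    - [14, -15, 0, 0, 0, 0]
    - [0, 0, -40, 0, 0, 0]
    - [0, 0, -40, 0, 0, 0]
    - [0, 0, -34, 0, 0, 0]

```text
clock: 2.85
eef_pos: [0.709, -0.0023, 0.2299]
ee_rot: [0.079, 0.997, 0.0, -0.001]
wrist_force: [-0.3, 0.1, 0.8]
opening: 0.0004
finger_force: 0.0
```

Emit:
apply_moves:
  deltas:
    - [0, 0, 0, 0, 0, 0]
    - [-10, 1, 0, 0, 0, 0]
    - [-10, 1, 0, 0, 0, 0]
    - [-10, 1, 0, 0, 0, 0]
    - [-10, 2, 0, 0, 0, 0]

```text
clock: 3.48
eef_pos: [0.6696, 0.0023, 0.2329]
ee_rot: [0.079, 0.997, -0.0, 0.001]
wrist_force: [7.3, -2.0, 3.6]
opening: 0.0002
finger_force: 3.3
```

Emit:
apply_moves:
  deltas:
    - [-12, 2, 1, 0, 0, 0]
    - [-12, 2, 1, 0, 0, 0]
    - [-11, 1, -1, 0, 0, 0]
    - [-11, 1, -2, 0, 0, 0]
    - [-10, 1, -2, 0, 0, 0]

```text
clock: 4.1
eef_pos: [0.6157, 0.0105, 0.2301]
ee_rot: [0.079, 0.997, 0.001, 0.003]
wrist_force: [7.1, 2.4, -0.9]
opening: 0.0005
finger_force: 2.7
```

Emit:
apply_moves:
  deltas:
    - [-10, 1, -3, 0, 0, 0]
    - [-10, 1, -4, 0, 0, 0]
    - [-10, 2, -5, 0, 0, 0]
    - [-9, 1, -6, 0, 0, 0]
    - [-9, 1, -6, 0, 0, 0]

```text
clock: 4.72
eef_pos: [0.5659, 0.0161, 0.2052]
ee_rot: [0.079, 0.997, 0.0, 0.001]
wrist_force: [3.9, 2.5, 3.0]
opening: 0.0001
finger_force: 2.0
```

Run:
```python
from h import *
s=ctrl.sense(); print(s["clock"],s["eef_pos"],s["wrist_force"])
c=cam("scene"); cv2.imwrite("pics/s2.png",cv2.resize(c[0][60:260,150:420,::-1],(800,592)))
```

```text
4.725 [0.56586786 0.01612249 0.20524827] [3.86173401 2.49881444 2.96329633]
```

View pics/s2.png

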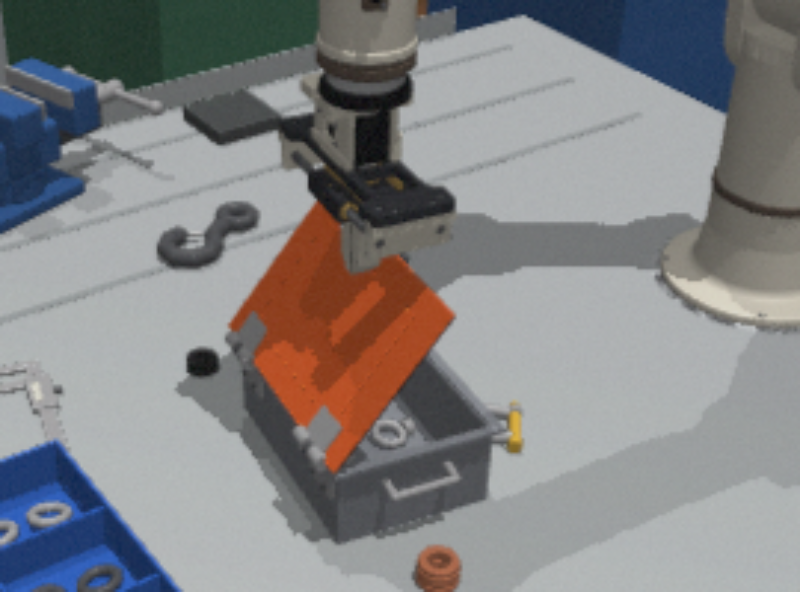

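The lid follows the finger: its face is now at about 50°, with the fingertip at (355,265). I'll continue along the arc.

Emit:
apply_moves:
  deltas:
    - [-9, 0, -6, 0, 0, 0]
    - [-8, 0, -7, 0, 0, 0]
    - [-7, 0, -8, 0, 0, 0]
    - [-7, 0, -8, 0, 0, 0]
    - [-6, 0, -9, 0, 0, 0]

```text
clock: 5.4
eef_pos: [0.5278, 0.0153, 0.166]
ee_rot: [0.079, 0.997, -0.0, -0.0]
wrist_force: [2.5, 1.9, 1.8]
opening: 0.0004
finger_force: 1.4
```

Emit:
apply_moves:
  deltas:
    - [-6, 0, -9, 0, 0, 0]
    - [-4, 0, -10, 0, 0, 0]
    - [-4, 0, -10, 0, 0, 0]
    - [-3, 0, -10, 0, 0, 0]
    - [-2, 0, -10, 0, 0, 0]

```text
clock: 6.02
eef_pos: [0.509, 0.0154, 0.1169]
ee_rot: [0.079, 0.997, -0.0, -0.001]
wrist_force: [-0.3, 0.4, 2.3]
opening: 0.0004
finger_force: 1.1
```

Emit:
apply_moves:
  deltas:
    - [-1, 0, -6, 0, 0, 0]
    - [-1, 0, -6, 0, 0, 0]
    - [0, 0, -4, 0, 0, 0]
    - [0, 0, -3, 0, 0, 0]
    - [0, 0, 0, 0, 0, 0]

```text
clock: 6.65
eef_pos: [0.5075, 0.0151, 0.0985]
ee_rot: [0.079, 0.997, -0.0, -0.0]
wrist_force: [-0.3, -0.1, -0.1]
opening: 0.0005
finger_force: 0.0
```

Emit:
apply_moves:
  deltas:
    - [0, 0, -2, 0, 0, 0]
    - [0, 0, -2, 0, 0, 0]
    - [0, 0, 0, 0, 0, 0]

```text
clock: 7.02
eef_pos: [0.5078, 0.0151, 0.0953]
ee_rot: [0.079, 0.997, -0.0, 0.0]
wrist_force: [-2.0, -0.6, 6.1]
opening: 0.0003
finger_force: 3.1
```

Emit:
apply_moves:
  deltas:
    - [0, 0, -2, 0, 0, 0]
    - [0, 0, -2, 0, 0, 0]
    - [0, 0, 0, 0, 0, 0]

```text
clock: 7.4
eef_pos: [0.5079, 0.0151, 0.0949]
ee_rot: [0.079, 0.997, -0.001, 0.0]
wrist_force: [-14.6, -1.5, 42.5]
opening: 0.0003
finger_force: 21.1
```

Solid bottoming force at z=0.095, so the lid is shut. I'll lift off and go to the outer side of the peg.

Emit:
apply_moves:
  deltas:
    - [0, 0, 14, 0, 0, 0]
    - [0, 0, 55, 0, 0, 0]
    - [-20, -43, 0, 0, 0, 0]
    - [-20, -43, 0, 0, 0, 0]
    - [-20, -43, 0, 0, 0, 0]

```text
clock: 8.02
eef_pos: [0.4472, -0.1149, 0.16]
ee_rot: [0.079, 0.997, -0.0, 0.0]
wrist_force: [0.2, -0.3, 0.6]
opening: 0.0004
finger_force: 0.0
```

Emit:
apply_moves:
  deltas:
    - [-18, -43, 0, 0, 0, 0]
    - [0, 0, 0, 0, 0, 0]
    - [0, 0, -20, 0, 0, 0]
    - [0, 0, -20, 0, 0, 0]
    - [0, 0, 0, 0, 0, 0]

```text
clock: 8.65
eef_pos: [0.4288, -0.1554, 0.1186]
ee_rot: [0.079, 0.997, 0.001, -0.001]
wrist_force: [0.1, -0.4, 0.2]
opening: 0.0002
finger_force: 0.0
```

Run:
```python
from h import *
s=ctrl.sense(); print(s["clock"],s["eef_pos"],s["wrist_force"])
c=cam("top"); cv2.imwrite("pics/t2.png",cv2.resize(c[0][150:255,190:320,::-1],(728,588)))
c=cam("scene"); cv2.imwrite("pics/s3.png",cv2.resize(c[0][60:260,150:420,::-1],(800,592)))
P=np.array([.5182,-.1226]);ex=np.array([.989,-.15]);ey=np.array([.15,.989])
for f in np.arange(1.64,-.05,-.164):
    C=P+.08*(np.cos(f)*ey-np.sin(f)*ex); q=C-ex*16.5e-3*np.cos(f)-ey*26e-3*np.sin(f); print(f.round(2),(q*1000).round())
```

```text
8.65 [ 0.42880366 -0.15540042  0.11860729] [ 0.09505224 -0.44325056  0.17452275]
1.64 [ 436. -142.]
1.48 [ 435. -129.]
1.31 [ 437. -115.]
1.15 [ 441. -102.]
0.98 [447. -89.]
0.82 [455. -77.]
0.66 [464. -66.]
0.49 [475. -57.]
0.33 [487. -50.]
0.16 [500. -44.]
0.0 [514. -41.]
```

View pics/s3.png

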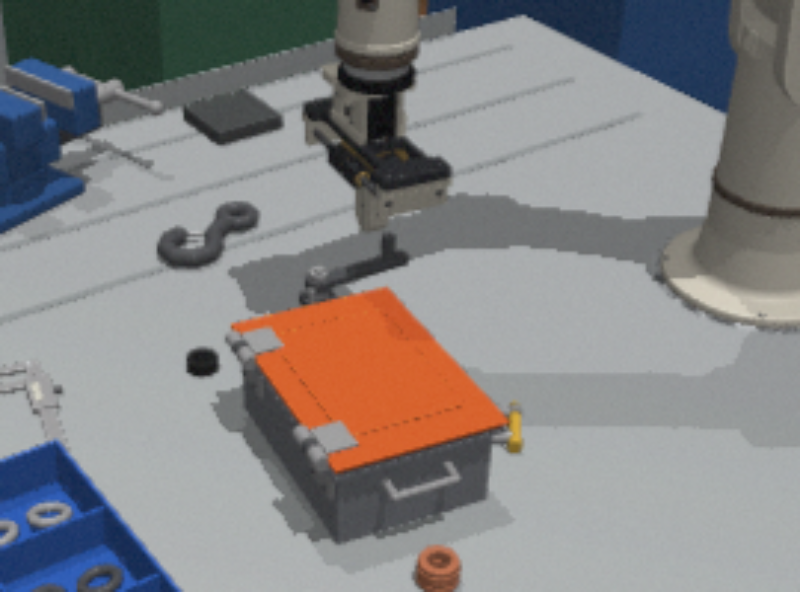

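The lid lies flat and shut; the latch peg is at (390,240), with the fingertip just beyond it at (372,225). Now I'll sweep the peg.

Emit:
apply_moves:
  deltas:
    - [3, 0, -4, 0, 0, 0]
    - [3, 13, 0, 0, 0, 0]
    - [0, 13, 0, 0, 0, 0]
    - [2, 14, 0, 0, 0, 0]
    - [4, 13, 0, 0, 0, 0]

```text
clock: 9.38
eef_pos: [0.442, -0.1025, 0.116]
ee_rot: [0.079, 0.997, -0.0, 0.0]
wrist_force: [-0.3, -0.9, 0.4]
opening: 0.0004
finger_force: 0.7
```

Emit:
apply_moves:
  deltas:
    - [6, 13, 0, 0, 0, 0]
    - [8, 12, 0, 0, 0, 0]
    - [9, 11, 0, 0, 0, 0]
    - [11, 9, 0, 0, 0, 0]
    - [0, 0, 0, 0, 0, 0]

```text
clock: 10.0
eef_pos: [0.4765, -0.0572, 0.1156]
ee_rot: [0.078, 0.997, 0.0, 0.0]
wrist_force: [-1.0, -0.5, 0.7]
opening: 0.0006
finger_force: 0.0
```

Run:
```python
from h import *
c=cam("scene"); cv2.imwrite("pics/s4.png",cv2.resize(c[0][60:260,150:420,::-1],(800,592)))
```

```text
(no output)
```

View pics/s4.png

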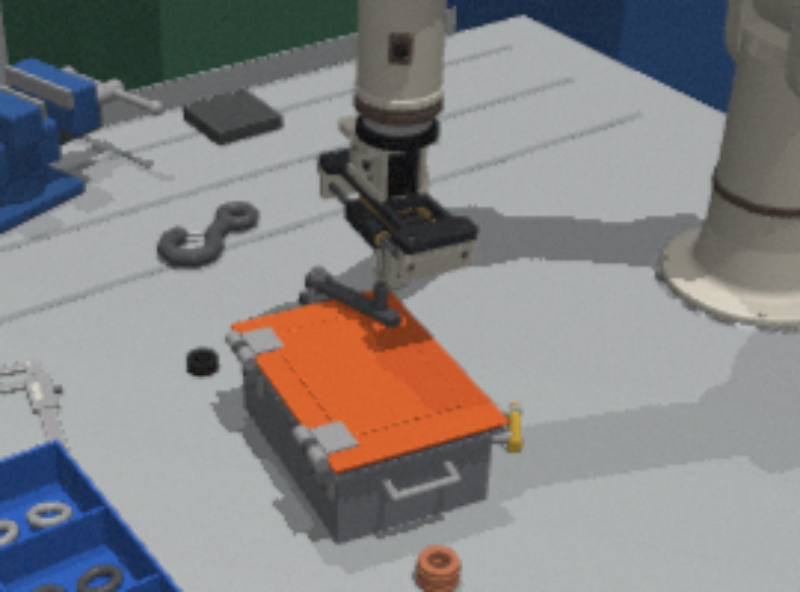

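The arm is sweeping across the lid; its peg is at (382,295) with the finger behind it. I'll push on to the stop.

Emit:
apply_moves:
  deltas:
    - [12, 7, 0, 0, 0, 0]
    - [12, 6, 0, 0, 0, 0]
    - [10, 2, 0, 0, 0, 0]
    - [3, 0, 0, 0, 0, 0]
    - [0, 0, 0, 0, 0, 0]

```text
clock: 10.68
eef_pos: [0.5118, -0.043, 0.1154]
ee_rot: [0.079, 0.997, 0.0, -0.001]
wrist_force: [-2.9, 2.1, 1.6]
opening: 0.0003
finger_force: 1.9
```

Emit:
apply_moves:
  deltas:
    - [2, 0, 0, 0, 0, 0]
    - [2, 0, 0, 0, 0, 0]
    - [0, 0, 0, 0, 0, 0]

```text
clock: 11.05
eef_pos: [0.5121, -0.0429, 0.1151]
ee_rot: [0.079, 0.997, 0.0, -0.004]
wrist_force: [-13.1, 2.5, 9.4]
opening: 0.0005
finger_force: 6.5
```

Firm stop reached. I'll back off in -x, lift away and check.

Emit:
apply_moves:
  deltas:
    - [-12, 2, 0, 0, 0, 0]
    - [-20, 3, 0, 0, 0, 0]
    - [0, 0, 50, 0, 0, 0]
    - [-30, 0, 50, 0, 0, 0]
    - [0, 0, 30, 0, 0, 0]

```text
clock: 11.68
eef_pos: [0.4545, -0.0391, 0.2484]
ee_rot: [0.08, 0.997, -0.0, 0.002]
wrist_force: [1.2, 0.4, -0.6]
opening: 0.0008
finger_force: 0.0
```

Emit:
apply_moves:
  deltas:
    - [0, 0, 0, 0, 0, 0]
    - [0, 0, 0, 0, 0, 0]
    - [0, 0, 0, 0, 0, 0]

```text
clock: 12.05
eef_pos: [0.454, -0.0387, 0.2445]
ee_rot: [0.079, 0.997, -0.0, -0.001]
wrist_force: [-0.0, 0.1, -0.7]
opening: 0.0002
finger_force: 0.0
```

Run:
```python
from h import *
print(ctrl.sense()["wrist_force"])
c=cam("scene"); cv2.imwrite("pics/s5.png",cv2.resize(c[0][60:260,150:420,::-1],(800,592)))
```

```text
[-0.03475557  0.07075701 -0.67604744]
```

View pics/s5.png

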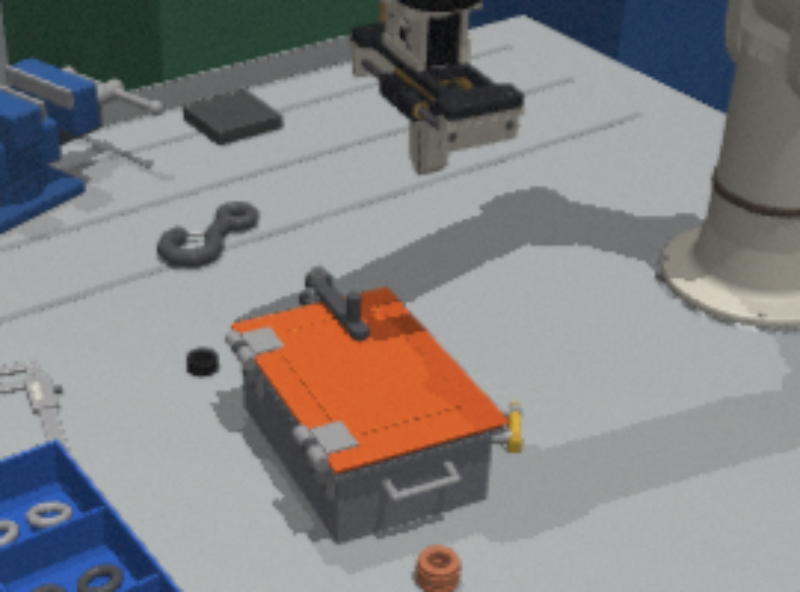

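The latch lies along the bin's y, from (318,275) to (362,332), on the shut lid. The robot is clear, and the grommet, washers, eye hook and the visible shackle pin are where they were.

```bash
python3 -c "
from workcell import ctrl; print(ctrl.hand_in())"
```

```text
the job is handed in; nothing more can be done
None
```

I pushed the lid fully shut and swung the latch arm home against its stop, with no sign of any other item moving in the last picture, then handed the job in at about 12 s; the hand-in returned no verdict.

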